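# Pin the bench tweezers and hold them at the pencilled gap

## Robot

A 6-joint arm with a two-finger parallel gripper is mounted at the origin on the work surface. World frame = base frame: x ahead of the robot, y to its left, z up, the work surface at z = 0. Lengths are in m, angles in rad, forces in N, time in s.
With the tool pointing down it reaches from about 0.3 to 0.775 m from the base axis. Payload 14.6 kg.
Tool frame: the origin (TCP) lies midway between the tips of the shut fingers; the grasp point (between the pads) lies 19 mm behind it (robot.hold_point_z is the distance from the TCP to the grasp point, in m); z points along the fingers, y is the line along which they close (so a half turn about z gives the same grasp; the last joint's range is limited). The gripper opens to 94 mm and grips with 3 to 60 N. Pads are 16 mm wide; open, the fingers measure 119 mm over their backs; the gripper's body (75 mm by 177 mm) begins 78 mm behind the grasp point.
Start: joints at [1.17, 0.3, 1.521, -0, 1.321, -0.067], TCP at [0.18, 0.52, 0.205] pointing down, gripper open.
Joint ranges: [-3.03, 3.03], [-0.79, 2.21], [0.23, 2.52], [-1.04, 4.18], [0, 3.07], [-2.55, 2.55]. Speed limits (rad/s): [2.22, 2.22, 2.57, 3.14, 3.14, 3.14].

## Interface

Orientations are given as a rotation vector (axis times angle).
In Python, from station import robot, optics gives the robot as it stands. The module is installed in compiled form; this text tells all that it offers.
- The arm moves only by the tool step_arm, never from a script. Its argument "rows" is a list of rows, each an object with "translation": the shift along the tool's x, y, z in units of 25 mm (1.0 is 25 mm), a list of three; "delta_rot": the turn, a rotation vector about the tool's x, y, z in rad, a list of three; "grip": the opening, from -1 (shut) to 1 (fully open), so that 0 is half open. In form: [{"translation": [tx, ty, tz], "delta_rot": [wx, wy, wz], "grip": grip}, ...]. A call has 1 to 20 rows; each row is the pose to reach, as a shift and turn from the pose commanded when the call began, along the tool's axes at that moment; what a row does not reach only later rows make up. A row lasts 1/12 s, in which the tool goes at most 41.7 mm and 7.16 degrees, less where a joint would pass 70% of its speed; a pose out of reach is approached as far as the arm can. A call with a gripper value outside its range is refused whole. The fingers move at their own pace and stop on an object; "grip_force" is the grip in N (left out, the last holds). Time passes only in rows, so rows that repeat a pose let the fingers close. It gives the time, the measured TCP pose, the force, the opening and the grip force at its end, in the units of the state.
- robot.observe(): the state, without advancing time (a new reading comes with each control period).
- optics.grab_frame(name): name is "scene" or "top"; returns (picture, depth): 384x512x3 uint8, red, green, blue; 384x512 float32, m along the optical axis (not along the pixel's ray), 0 where there is no reading.
- optics.calibration(name): a dict with "intrinsics" (3x3 intrinsics, pixels), "rvec" (rotation vector, rad) and "tvec" (3), from world to camera coordinates, as OpenCV has them. Camera axes: x right, y down, z forward; pixel columns grow to the right and rows downward; lengths in m; the calibration is good to about 2 mm. A picture is of the moment at which its call begins. calibration takes no time and is no camera call.
- robot.sign_off(): hands the job in; it is judged then, once.
The state is a dict: "time_s": time; "joint_pos": joint angles; "joint_vel": joint speeds; "joint_efforts": joint torques, N m; "tcp_pos": TCP position; "ee_rot": TCP orientation; "force": force on the tool from outside, world axes, zero at the start; "moment": the same for the moment, N m; "opening": finger opening in m; "grip_force": force on a finger pad.
Only numpy, scipy, OpenCV 4.12 (cv2) and the standard library are available. Lean on these libraries where they do the work, as an engineer would, in place of code of your own. Each camera call takes 0.05 s, during which the arm holds its last target. There are 200 camera calls.

## Task

Get the bench tweezers ready for a brow piece to be laid between their tips: take the steel lock pin out of the wooden tool block and push it fully home, down through the stand's bracket and the tail of the tweezers, and let go of it. Then squeeze the two sprung arms of the pinned tweezers from above until one tip stands over each of the two pencil lines on the pattern card, and keep still there: the job finishes while you are holding that gap, without letting go. Leave the awl, the pin cushion and the spray bottle alone.

Things in the scene. Friction and masses are not known exactly. Their poses are not given: they have to be found in the camera images.
- pin_center (a point): Loose steel lock pin, 84 mm long, 60 g, upright, 36 mm deep in one hole of the wooden tool block (awl in the other). Point on its axis, half-way up; z towards the handle. From the tip: shank 8 mm diameter, 46 mm long; collar 20 mm diameter, 4 mm thick; square ribbed grip 14 x 14 mm, 34 mm long, its middle 25 mm above this point, its flats along x and y. Collar starts 10 mm clear of the block's top.
- pin_tip (a point): The chamfered foot of the lock pin, on its axis, 42 mm below pin_center.
- clevis_hole (a point): Upper mouth of the 10 mm countersunk hole in the fixed stand's steel fork, 66.5 mm above the bench; z up, x from the fork to the card, y left. The hole runs straight down through upper lug (8 mm), the tweezers' loose 12 mm tail in a 13.5 mm space, and lower lug (10 mm). Lugs are 34 x 32 mm. Home: the pin's collar lies on the upper lug, its tip 46 mm below this point.
- tweezers: Steel tweezers lying flat and loose in the stand, tail in the fork. Origin: pin hole of the tail, at their underside, 45 mm above the bench; x to the tips, y left, z up. Fork and tips' card carry them; between (x 20 to 150 mm) it is free down to the plywood base, 12 mm above the bench. Once pinned they still swing a little about the pin and follow the hand that squeezes.
- tweezers_grip (a point): Midway between the tweezers' two arms at their ribbed grip, 110 mm ahead of the pin hole, 50 mm above the bench. Arms are 10 mm high here, outer faces 37 mm apart when free; they swing level. 3 to 7 N on each brings the tips to the lines. Tips are 65 mm ahead; the card's block (45 mm high, 90 mm wide) begins 40 mm ahead.
- limb_left (a joint): Angle (rad) of the tweezers' left arm: 0 free and open, growing as it is squeezed inward against its spring, at most 0.105; springs back if let go. It turns about a point 25 mm ahead of the pin hole and 6 mm left of the tweezers' middle line; its tip lies 150 mm ahead of that point and, free, 17 mm left of the middle line.
- limb_right (a joint): The same for the right arm, mirrored.
- tip_left (a point): Tip of the left arm (2.5 mm wide, 5 mm high), 2.5 mm above its underside, resting on the pattern card. Free, the two tips are 34 mm apart.
- tip_right (a point): Tip of the right arm, the same.
- mark_left: Left pencil line on the white pattern card, 40 mm long, 1.6 mm wide, 45 mm above the bench. Origin at its middle, 178 mm ahead of the fork's hole; x along the line (the stand's x), y left. Drawn 7 to 10 mm left of the stand's middle line, so the lines are 14 to 20 mm apart; the tips come near their middles.
- mark_right: Right pencil line, the same, 7 to 10 mm right of the stand's middle line.
- awl: Bystander: awl, 112 mm long, pear-shaped wooden handle 25 mm in diameter, upright in the other hole of the tool block, 80 mm from the pin; origin at its tip. The block is 56 x 130 mm, 45 mm high, both holes on its long middle line.
- pin_cushion: Bystander: round pin cushion, 70 mm in diameter, 45 mm high (pins to 58 mm), origin under its centre.
- spray_bottle: Bystander: small clear spray bottle, 50 mm in diameter, 130 mm high, origin under its centre.
There are look-alikes about, which are no part of the job. What is meant by the part that bears pin_center is not pink or yellow, and is the smaller of those in its own colour.

How it is judged:
By the outcome, as a careful person would: the job done as asked, in the order asked, and still so for the second after the job is handed in, while the arm keeps its last pose, push and grip.
It also fails if it takes over 48 s, if anything falls off the work surface, if the arm or the gripper's body presses on something with over 40 N, if the wrist force passes 120 N, or if a joint passes its speed limit or range.

## Working session

There is one attempt and no reset: what is moved stays moved. The work goes in short steps, Python scripts to look and compute and a tool call to move; the robot and the scene stay as the last step left them, time stands still between calls to the robot, and variables do not carry over. Pictures are saved under pics/ and viewed, at most 10 in all, crops included, and the job is handed in when it is done.

Besides the shell and the picture viewer there is one more tool, called after "Emit:" as name(argument=value, ...), one argument or row to a line, values as JSON. step_arm: Moves the arm, as the interface text tells. Its arguments: {"type":"object","properties":{"rows":{"type":"array","items":{"type":"object","properties":{"translation":{"type":"array","items":{"type":"number"}},"delta_rot":{"type":"array","items":{"type":"number"}},"grip":{"type":"number"}}}},"grip_force":{"type":"number"}},"required":["rows"]}

```bash
mkdir -p pics
cat > h.py <<'E'
import numpy as np, cv2
from station import robot, optics
def cal(n):
    c=optics.calibration(n); R=cv2.Rodrigues(np.array(c["rvec"],float))[0]
    return np.array(c["intrinsics"],float),R,np.array(c["tvec"],float).ravel()
def grab(n,f=None):
    p,d=optics.grab_frame(n)
    if f: cv2.imwrite('pics/'+f,p[:,:,::-1])
    return p,d
def onplane(n,u,v,z):
    K,R,t=cal(n); o=-R.T@t; r=R.T@np.linalg.inv(K)@np.array([u,v,1.]); return o+r*(z-o[2])/r[2]
def pt(n,u,v,d):
    K,R,t=cal(n); return R.T@(np.linalg.inv(K)@np.array([u,v,1.])*d-t)
def proj(n,P):
    K,R,t=cal(n); q=K@(R@np.asarray(P,float)+t); return q[:2]/q[2]
E
python3 - <<'E'
from h import *
for n in("top","scene"):
    p,d=grab(n); np.savez(n+'0.npz',p=p,d=d)
    cv2.imwrite(f'pics/{n}0.png',cv2.resize(p[:,:,::-1],None,fx=1.5,fy=1.5))
    K,R,t=cal(n); print(n,K.round(1).tolist(),(-R.T@t).round(3),R[2].round(3))
s=robot.observe(); print(s)
E
```

```text
top [[372.2, 0.0, 253.6], [0.0, 372.2, 191.7], [0.0, 0.0, 1.0]] [0.38  0.014 1.189] [ 0.128  0.014 -0.992]
scene [[460.7, 0.0, 258.4], [0.0, 460.7, 191.6], [0.0, 0.0, 1.0]] [ 1.274 -0.492  0.652] [-0.674  0.496 -0.548]
{'time_s': 0.1, 'joint_pos': array([ 1.17040785e+00,  3.00382468e-01,  1.52150285e+00, -9.86864838e-06,
        1.32073198e+00, -6.65788154e-02]), 'joint_vel': array([-0.00071406, -0.0005545 , -0.00238737,  0.00043511, -0.00108333,
       -0.00024973]), 'joint_efforts': array([ 3.11876538e-04, -5.32648122e+01, -3.53284442e+01,  7.09117041e-02,
        2.35450052e-02, -1.26656983e-04]), 'tcp_pos': array([0.180106  , 0.51942322, 0.20496805]), 'ee_rot': array([-5.21874208e-01, -3.09771177e+00,  1.56920012e-03]), 'force': array([ 0.49325445,  1.37031579, -0.13201305]), 'moment': array([-0.01033574, -0.01516822, -0.00658494]), 'grip_force': 0.0, 'opening': 0.09365463163053721}
```

View pics/top0.png

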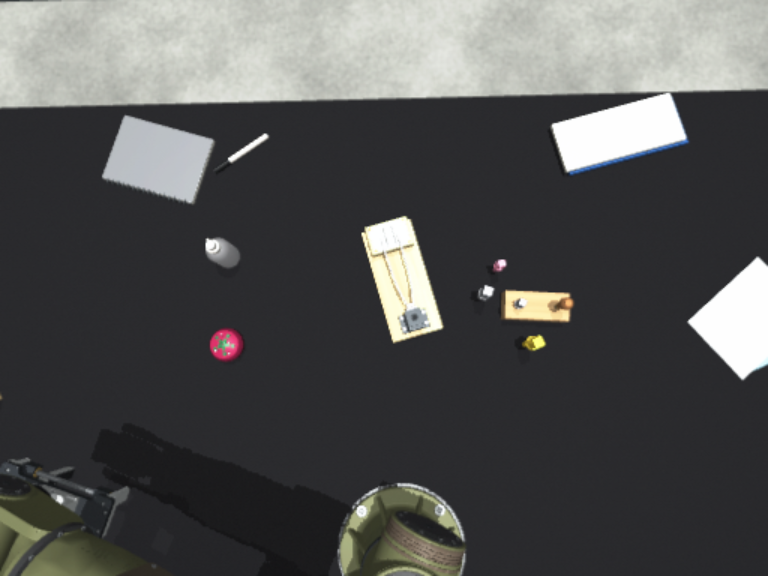

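View pics/scene0.png

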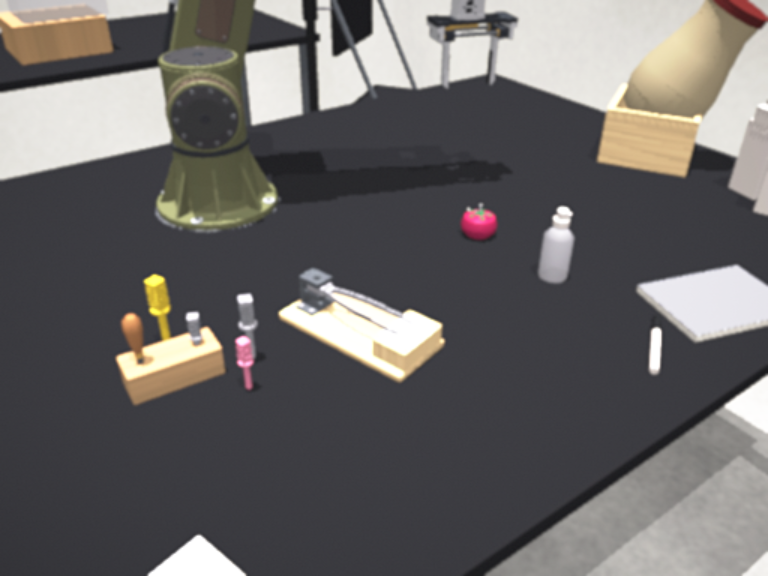

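The top view shows the stand with its fork at about (414,318) and its card at (390,238), in 1.5x pixels. There are four pin-like things in the top view:
- pink, at (499,265)
- yellow, at (534,342)
- a large steel one, free-standing at (486,292)
- a small steel one, in the block at (520,302)

The small steel one beside the awl fits: it isn't pink or yellow, it's the smaller of the two steel ones, and it's in the block. I'll confirm this in one crop.

Run:
```python
from h import *
T=np.load('top0.npz');S=np.load('scene0.npz')
a=cv2.resize(T['p'][140:232,238:388],(800,490),interpolation=cv2.INTER_CUBIC)
a=T['p'][140:232,238:388]; b=S['p'][175:267,75:225]
c=T['p'][140:232,238:298]; e=S['p'][170:262,180:300]
a=cv2.resize(a,None,fx=3.2,fy=3.2,interpolation=3);b=cv2.resize(b,None,fx=3.2,fy=3.2,interpolation=3)
e=cv2.resize(e,None,fx=3.2,fy=3.2,interpolation=3)
c=cv2.resize(c,None,fx=3.2,fy=3.2,interpolation=3)
im=np.zeros((594,800,3),np.uint8)
im[:294,:480]=a[:294]; im[300:594,:480]=b[:294]
im[300:594,484:800]=e[:294,:316]
cv2.imwrite('pics/crop.png',im[:,:,::-1])
# numbers: depth points
d=T['d']
for n,u,v in [('fork',276,212),('card',260,157),('pin',347,202),('big',324,195),('block',335,208),('awl',377,202)]:
    w=d[v-1:v+2,u-1:u+2]; print(n,pt('top',u,v,np.median(w)).round(3))
def mask(n,p,d,lo,hi):pass
# height map in top
K,R,t=cal('top'); vv,uu=np.mgrid[140:232,238:390]
X=((np.linalg.inv(K)@np.stack([uu,vv,np.ones_like(uu)]).reshape(3,-1).astype(float))*d[140:232,238:390].ravel()-t[:,None]); X=(R.T@X)
z=X[2].reshape(uu.shape)
for nm,lo,hi in [('z>.07',.07,.3),('card/lugs .04-.069',.04,.069)]:
    n,l,s,c=cv2.connectedComponentsWithStats(((z>lo)&(z<hi)).astype(np.uint8))
    for i in range(1,n):
        if s[i,4]>4: print(nm,s[i],(c[i]+[238,140]).round(1),X[:,(l==i).ravel()].mean(1).round(4),X[2,(l==i).ravel()].max().round(3))
```

```text
fork [ 0.465 -0.038  0.039]
card [0.638 0.009 0.045]
pin [ 0.487 -0.245  0.091]
big [ 0.507 -0.176  0.107]
block [ 0.475 -0.223  0.024]
awl [ 0.482 -0.324  0.121]
z>.07 [93 33  6  6 30] [333.5 175.2] [ 0.5692 -0.2111  0.082 ] 0.088
z>.07 [82 50  9  9 58] [323.8 193.9] [ 0.511  -0.1766  0.1007] 0.111
z>.07 [106  58   8   7  34] [347.4 201.3] [ 0.4891 -0.2471  0.0887] 0.095
z>.07 [133  58  11   9  71] [376.4 201.8] [ 0.4837 -0.3248  0.1128] 0.126
z>.07 [113  84  12   8  78] [356.6 227.6] [ 0.4107 -0.2655  0.1069] 0.122
card/lugs .04-.069 [  5   4  41  77 783] [263.5 171.1] [ 0.5927 -0.0011  0.0497] 0.069
card/lugs .04-.069 [91 35  7  6 16] [331.2 177.8] [ 0.566  -0.2093  0.0541] 0.065
card/lugs .04-.069 [81 52  5  8 15] [320.5 196.4] [ 0.508  -0.1726  0.0634] 0.067
card/lugs .04-.069 [ 98  54  43  20 667] [356.6 203.4] [ 0.4865 -0.2855  0.0452] 0.067
card/lugs .04-.069 [112  84   4   4   6] [351.5 225.3] [ 0.4188 -0.2612  0.0669] 0.068
```

View pics/crop.png

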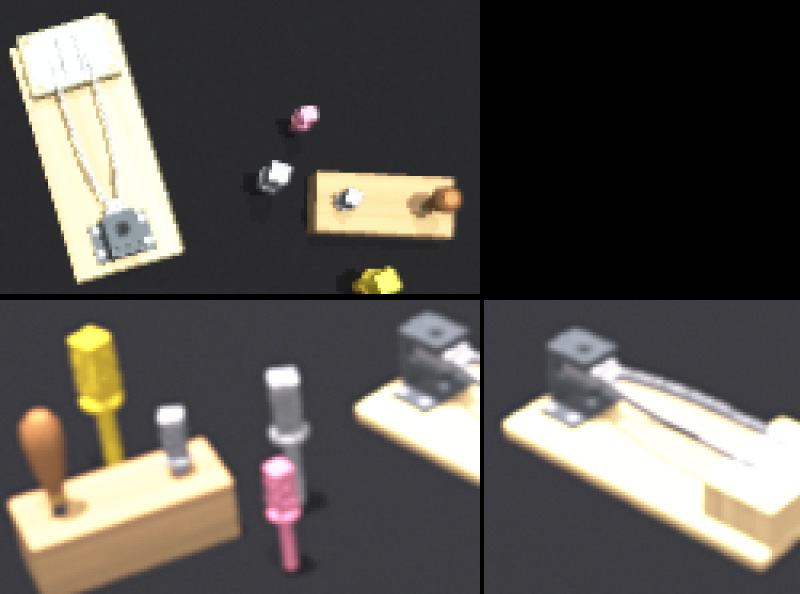

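The crop confirms it: the small ribbed steel pin stands in the block next to the awl (top px ~(347,201)), while the larger steel one stands free at (324,194). Next I'll measure precisely.

Run:
```python
from h import *
D={n:np.load(n+'0.npz') for n in('top','scene')}
def hmap(n):
    d=D[n]['d'];K,R,t=cal(n);vv,uu=np.mgrid[0:384,0:512]
    X=R.T@((np.linalg.inv(K)@np.stack([uu,vv,np.ones_like(uu)]).reshape(3,-1).astype(float))*d.ravel()-t[:,None])
    return X.reshape(3,384,512)
def tri(a,b):
    A=[];B=[]
    for n,q in(('top',a),('scene',b)):
        K,R,t=cal(n);o=-R.T@t;r=R.T@np.linalg.inv(K)@np.array([*q,1.]);r/=np.linalg.norm(r);M=np.eye(3)-np.outer(r,r);A.append(M);B.append(M@o)
    return np.linalg.solve(A[0]+A[1],B[0]+B[1])
H={n:hmap(n) for n in D}
g={n:cv2.cvtColor(D[n]['p'],cv2.COLOR_RGB2GRAY).astype(float) for n in D}
px={}
for n in D:
    X=H[n]
    # pin top face
    near=np.hypot(X[0]-.489,X[1]+.247)<.02
    m=near&(X[2]>.0885)&(X[2]<.1)
    v,u=np.nonzero(m);px['pin',n]=(u.mean(),v.mean());print(n,'pin top',len(u),px['pin',n],onplane(n,u.mean(),v.mean(),.093).round(4),X[2][m].mean().round(4))
    ext=m; P=np.array([onplane(n,a,b,.093)[:2] for a,b in zip(u,v)]);print(' ext',P.min(0).round(4),P.max(0).round(4),cv2.minAreaRect((P*1000).astype(np.float32)))
    # lug top
    near=np.hypot(X[0]-.465,X[1]+.038)<.05
    m=near&(abs(X[2]-.0665)<.005)
    v,u=np.nonzero(m);P=np.array([onplane(n,a,b,.0665)[:2] for a,b in zip(u,v)])
    print(n,'lug',len(u),(u.mean(),v.mean()),P.mean(0).round(4),cv2.minAreaRect((P*1000).astype(np.float32)))
    c=np.array([u.mean(),v.mean()]);u0,v0=c.round().astype(int)
    print(g[n][v0-5:v0+6,u0-7:u0+8].astype(int))
    # card block & base
    for z,nm in((.045,'card'),(.012,'base')):
        m=(np.hypot(X[0]-.56,X[1]+.005)<.2)&(abs(X[2]-z)<.004)&(D[n]['p'].max(2)>150)
        if nm=='card': m&=X[0]>.58
        nn,l,s,cc=cv2.connectedComponentsWithStats(m.astype(np.uint8));i=1+np.argmax(s[1:,4])
        v,u=np.nonzero(l==i);P=np.array([onplane(n,a,b,z)[:2] for a,b in zip(u,v)])
        print(n,nm,len(u),cv2.minAreaRect((P*1000).astype(np.float32)))
print('tri pin',tri(px['pin','top'],px['pin','scene']))
```

```text
top pin top 25 (np.float64(347.84), np.float64(200.88)) [ 0.4899 -0.2476  0.093 ] 0.0919
 ext [ 0.4836 -0.257 ] [ 0.4985 -0.2391] ((489.82733154296875, -247.4789581298828), (14.398200035095215, 13.390420913696289), 61.828330993652344)
top lug 143 (np.float64(276.02097902097904), np.float64(212.0979020979021)) [ 0.4624 -0.0366] ((462.5567626953125, -36.57188415527344), (41.83910369873047, 31.8515567779541), 15.444733619689941)
[[239 168 187 180 160 157 157 157 154 154 154 151 251 252 242]
 [177 156 156 156 157 157 157 149 154 155 156 152 243 254 228]
 [109 147 155 157 159 141 122 112 118 151 157 156 183 206 175]
 [ 81 115 152 157 150 110  88  74  87 128 153 156 158 160 159]
 [101  84 149 157 147 122  79  67  74 111 152 157 158 160 159]
 [123  70 147 157 155 119  84  71  88 132 155 158 158 160 159]
 [101  66 113 153 158 144 100 108 123 152 156 158 158 159 159]
 [ 92  69  96 150 159 158 149 152 154 158 156 157 158 159 249]
 [149  87  73 147 159 159 160 160 159 161 158 159 126 153 243]
 [160  91  60 127 155 159 161 160 136 138 164 161 144 147 151]
 [160 133  80 106 152 122 151 161 149 14
[... 1088 characters left out ...]
67]
 [119 133 149 162 168 165 154 140 137 146 162 172 172 160 138]
 [ 85  96 112 130 148 159 164 164 165 169 170 165 152 129 101]
 [ 75  81  88  95 111 130 148 161 166 164 154 133 110  95 102]
 [ 75  85  94  91  89  95 109 128 136 130 114  97  95 118 165]
 [ 75  95 114 114 101  90  86  91  95  91  97 136 181 210 235]]Traceback (most recent call last):
  File "<stdin>", line 34, in <module>
  File "h.py", line 11, in onplane
    K,R,t=cal(n); o=-R.T@t; r=R.T@np.linalg.inv(K)@np.array([u,v,1.]); return o+r*(z-o[2])/r[2]
          ~~~^^^
  File "h.py", line 4, in cal
    c=optics.calibration(n); R=cv2.Rodrigues(np.array(c["rvec"],float))[0]
ValueError: time passes only in moves, steps and waits
```

```bash
python3 - <<'E'
import re
s=open('h.py').read()
s=s.replace("def cal(n):","import functools\n@functools.lru_cache(None)\ndef cal(n):")
s+='''
def tri(a,b):
    A=[];B=[]
    for n,q in(('top',a),('scene',b)):
        K,R,t=cal(n);o=-R.T@t;r=R.T@np.linalg.inv(K)@np.array([*q,1.]);r/=np.linalg.norm(r);M=np.eye(3)-np.outer(r,r);A.append(M);B.append(M@o)
    return np.linalg.solve(A[0]+A[1],B[0]+B[1])
'''
open('h.py','w').write(s)
E
python3 - <<'E'
from h import *
D={n:np.load(n+'0.npz') for n in('top','scene')}
px={}
for n,(u0,v0),r,T in(('top',(276,211),3,150),('scene',(211,184),4,165)):
    g=cv2.cvtColor(D[n]['p'],cv2.COLOR_RGB2GRAY).astype(float)
    vv,uu=np.mgrid[v0-r:v0+r+1,u0-r:u0+r+1]; w=np.clip(T-g[v0-r:v0+r+1,u0-r:u0+r+1],0,None)
    if n=='scene': w[abs(vv-184)>2]=0
    q=((uu*w).sum()/w.sum(),(vv*w).sum()/w.sum());px[n]=q;print(n,q,onplane(n,*q,.0665).round(4))
print('hole tri',tri(px['top'],px['scene']).round(4))
print('pin tri',tri((347.84,200.88),(127.97,211.24)).round(4))
s=robot.observe();R=cv2.Rodrigues(s['ee_rot'])[0];print(R.round(4))
# lines and tips: print scene card zone
p=D['top']['p'];g=cv2.cvtColor(p,cv2.COLOR_RGB2GRAY)
print(g[146:172:2,244:280])
E
```

```text
top (np.float64(275.9078822412156), np.float64(211.0275403608737)) [ 0.4656 -0.0363  0.0665]
scene (np.float64(210.85185185185185), np.float64(184.75925925925927)) [ 0.4653 -0.0371  0.0665]
hole tri [ 0.4654 -0.0367  0.0664]
pin tri [ 0.4897 -0.249   0.0911]
[[-9.448e-01  3.276e-01 -4.000e-04]
 [ 3.276e-01  9.448e-01 -9.000e-04]
 [ 1.000e-04 -1.000e-03 -1.000e+00]]
[[ 44  43  43  43  43  43  43  43  43  43  44  43  42  43  43  43  97 159
  217 249 249 253 254 252 245 252 252 230 247 168  67  44  43  43  44  43]
 [ 44  43  43  44  44  43  43  45  44  97 158 217 249 252 253 254 255 255
  255 255 255 254 254 255 254 254 254 252 252 250 134  44  44  44  44  43]
 [ 44  43  98 158 218 249 242 253 254 255 255 255 255 255 255 255 252 254
  255 255 255 255 254 255 255 255 254 252 252 253 193  75  44  43  43  42]
 [244 244 242 254 254 255 255 255 255 255 255 232 254 255 255 255 254 237
  254 255 255 255 255 255 255 255 255 254 251 252 253 144  43  43  43  43]
 [249 244 253 254 254 255 255 255 255 255 255 232 254 255 255 255 255 239
  254 255 255 255 255 255 255 255 255 254 253 252 253 252 135 
[... 505 characters left out ...]
 253 254 254 238 254 255 255
  255 254 250 254 237 253 254 255 253 254 252 239 232 215 252 253 146  45]
 [246 179 187 249 253 254 255 255 255 255 254 253 254 255 250 254 255 254
  255 254 251 253 228 250 211 150 144 118 113 182 190 248 252 253 251 134]
 [244 248 179 227 252 254 249 253 254 255 255 245 253 251 253 242 224 196
  149 142 119 112 128 224 247 245 242 245 245 246 249 252 252 252 252 182]
 [124 246 248 192 250 253 253 252 240 233 199 123 208 202 127 166 171 223
  235 237 240 247 192 180 237 251 251 251 251 251 251 253 253 253 252 252]
 [ 43 245 248 177 152 142 128 114 170 171 214 149 156 247 237 236 236 236
  241 249 250 251 251 195 249 253 252 252 252 251 251 252 253 253 253 253]]
```

Emit:
step_arm(
  rows=[
    {"translation": [-21.75,-24.95,1.8],"delta_rot": [0,0,-0.27],"grip": 0},
    {"translation": [-21.75,-24.95,1.8],"delta_rot": [0,0,-0.27],"grip": 0},
    {"translation": [-21.75,-24.95,1.8],"delta_rot": [0,0,-0.27],"grip": 0},
    {"translation": [-21.75,-24.95,1.8],"delta_rot": [0,0,-0.27],"grip": 0},
    {"translation": [-21.75,-24.95,1.8],"delta_rot": [0,0,-0.27],"grip": 0},
    {"translation": [-21.75,-24.95,1.8],"delta_rot": [0,0,-0.27],"grip": 0},
    {"translation": [-21.75,-24.95,1.8],"delta_rot": [0,0,-0.27],"grip": 0},
    {"translation": [-21.75,-24.95,1.8],"delta_rot": [0,0,-0.27],"grip": 0},
    {"translation": [-21.75,-24.95,1.8],"delta_rot": [0,0,-0.27],"grip": 0},
    {"translation": [-21.75,-24.95,1.8],"delta_rot": [0,0,-0.27],"grip": 0},
    {"translation": [-21.75,-24.95,1.8],"delta_rot": [0,0,-0.27],"grip": 0},
    {"translation": [-21.75,-24.95,1.8],"delta_rot": [0,0,-0.27],"grip": 0},
    {"translation": [-21.75,-24.95,1.8],"delta_rot": [0,0,-0.27],"grip": 0},
    {"translation": [-21.75,-24.95,1.8],"delta_rot": [0,0,-0.27],"grip": 0},
    {"translation": [-21.75,-24.95,1.8],"delta_rot": [0,0,-0.27],"grip": 0},
    {"translation": [-21.75,-24.95,1.8],"delta_rot": [0,0,-0.27],"grip": 0},
    {"translation": [-21.75,-24.95,1.8],"delta_rot": [0,0,-0.27],"grip": 0},
    {"translation": [-21.75,-24.95,1.8],"delta_rot": [0,0,-0.27],"grip": 0},
    {"translation": [-21.75,-24.95,1.8],"delta_rot": [0,0,-0.27],"grip": 0},
    {"translation": [-21.75,-24.95,1.8],"delta_rot": [0,0,-0.27],"grip": 0},
  ],
  grip_force=25,
)

```text
time_s: 1.77
tcp_pos: [0.4898, -0.2502, 0.1598]
ee_rot: [-0.101, -3.139, -0.0]
force: [0.1, 0.4, -0.3]
opening: 0.0468
grip_force: 0.0
```

Emit:
step_arm(
  rows=[
    {"translation": [0,0.09,1.5],"delta_rot": [0,0,0],"grip": 0},
    {"translation": [0,0.09,2.6],"delta_rot": [0,0,0],"grip": 0},
    {"translation": [0,0.09,3.4],"delta_rot": [0,0,0],"grip": 0},
    {"translation": [0,0.09,3.9],"delta_rot": [0,0,0],"grip": 0},
    {"translation": [0,0.09,3.9],"delta_rot": [0,0,0],"grip": 0},
  ],
)

```text
time_s: 2.18
tcp_pos: [0.4883, -0.2448, 0.0599]
ee_rot: [-0.1, -3.135, -0.004]
force: [0.5, 0.9, -1.3]
opening: 0.0469
grip_force: 0.0
```

Run:
```python
from h import *
p,d=grab('scene');q,_=grab('top')
a=cv2.resize(p[150:250,70:200],None,fx=4,fy=4,interpolation=3);b=cv2.resize(q[160:235,315:390],(280,280),interpolation=3)
im=np.zeros((400,800,3),np.uint8);im[:,:520]=a;im[:280,520:]=b
cv2.imwrite('pics/grasp.png',im[:,:,::-1])
```

```text
(no output)
```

View pics/grasp.png

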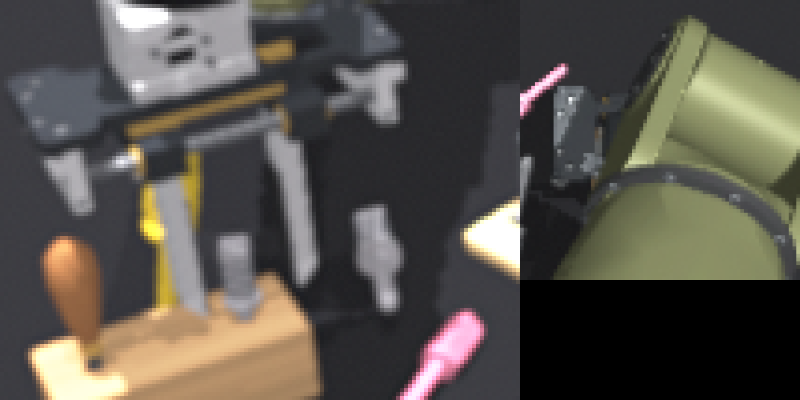

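The crop shows the pin between the open fingers at about (238,270), with the awl clear. The pink decoy is lying tilted in front of the block at (450,350), away from the job. Closing now.

Emit:
step_arm(
  rows=[
    {"translation": [0,0,0],"delta_rot": [0,0,0],"grip": -0.5},
    {"translation": [0,0,0],"delta_rot": [0,0,0],"grip": -0.9},
    {"translation": [0,0,0],"delta_rot": [0,0,0],"grip": -0.9},
    {"translation": [0,0,0],"delta_rot": [0,0,0],"grip": -0.9},
    {"translation": [0,0,0],"delta_rot": [0,0,0],"grip": -0.9},
    {"translation": [0,0,0],"delta_rot": [0,0,0],"grip": -0.9},
  ],
  grip_force=25,
)

```text
time_s: 2.78
tcp_pos: [0.49, -0.2464, 0.0635]
ee_rot: [0.1, 3.139, -0.003]
force: [0.0, -5.2, 0.6]
opening: 0.0167
grip_force: 24.9
```

Emit:
step_arm(
  rows=[
    {"translation": [0,0,-0.3],"delta_rot": [0,0,0],"grip": -0.9},
    {"translation": [0,0,-0.8],"delta_rot": [0,0,0],"grip": -0.9},
    {"translation": [0,0,-1.4],"delta_rot": [0,0,0],"grip": -0.9},
    {"translation": [0,0,-2.2],"delta_rot": [0,0,0],"grip": -0.9},
    {"translation": [0,0,-3.2],"delta_rot": [0,0,0],"grip": -0.9},
    {"translation": [0,0,-4],"delta_rot": [0,0,0],"grip": -0.9},
    {"translation": [0,0,-4],"delta_rot": [0,0,0],"grip": -0.9},
    {"translation": [0,0,-4],"delta_rot": [0,0,0],"grip": -0.9},
  ],
)

```text
time_s: 3.45
tcp_pos: [0.4899, -0.2457, 0.1634]
ee_rot: [0.1, 3.139, -0.001]
force: [0.1, 0.3, -1.2]
opening: 0.0164
grip_force: 24.9
```

Run:
```python
from h import *
p,d=grab('scene');s=robot.observe();print({k:np.round(s[k],4) for k in('tcp_pos','ee_rot','force','moment','opening','grip_force')})
P=s['tcp_pos']; R=cv2.Rodrigues(s['ee_rot'])[0]
u,v=proj('scene',P).round().astype(int);print(u,v,'exp tip',proj('scene',P-[0,0,.0545]).round(1))
np.savez('s1.npz',p=p,d=d)
cv2.imwrite('pics/lift.png',cv2.resize(p[v-50:v+70,u-65:u+65],None,fx=4.6,fy=4.6,interpolation=3)[:,:,::-1])
```

```text
{'tcp_pos': array([ 0.4895, -0.2454,  0.1623]), 'ee_rot': array([-1.0010e-01, -3.1395e+00, -5.0000e-04]), 'force': array([ 0.7462,  0.0434, -1.4736]), 'moment': array([ 0.0202, -0.0392, -0.0284]), 'opening': np.float64(0.0166), 'grip_force': np.float64(24.8978)}
125 182 exp tip [128.9 204. ]
```

View pics/lift.png

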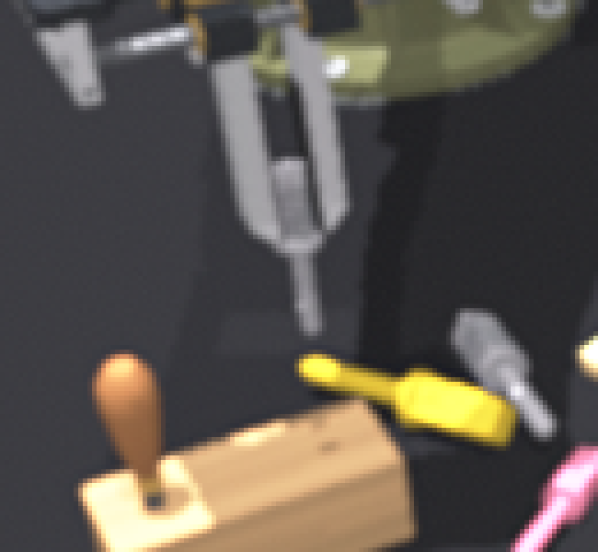

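The pin is held upright, with its tip at scene px (128,204) as predicted. The free-standing decoys have toppled and lie flat, out of the way. Moving over the fork.

Emit:
step_arm(
  rows=[
    {"translation": [0.3,1.5,0],"delta_rot": [0,0,-0.1],"grip": -0.9},
    {"translation": [0.6,3,0],"delta_rot": [0,0,-0.2],"grip": -0.9},
    {"translation": [0.9,4.5,0],"delta_rot": [0,0,-0.3],"grip": -0.9},
    {"translation": [1.2,6,0.3],"delta_rot": [0,0,-0.33],"grip": -0.9},
    {"translation": [1.4,7.3,0.6],"delta_rot": [0,0,-0.33],"grip": -0.9},
    {"translation": [1.5,8.28,0.8],"delta_rot": [0,0,-0.33],"grip": -0.9},
    {"translation": [1.5,8.28,0.8],"delta_rot": [0,0,-0.33],"grip": -0.9},
    {"translation": [1.5,8.28,0.8],"delta_rot": [0,0,-0.33],"grip": -0.9},
    {"translation": [1.5,8.28,0.8],"delta_rot": [0,0,-0.33],"grip": -0.9},
    {"translation": [1.5,8.28,0.8],"delta_rot": [0,0,-0.33],"grip": -0.9},
  ],
)

```text
time_s: 4.33
tcp_pos: [0.4655, -0.0374, 0.1426]
ee_rot: [0.415, -3.113, -0.0]
force: [-0.1, -0.4, -0.8]
opening: 0.0164
grip_force: 24.9
```

Run:
```python
from h import *
p,d=grab('scene');q,dq=grab('top');s=robot.observe();print({k:np.round(s[k],4) for k in('tcp_pos','ee_rot','force','opening')})
P=s['tcp_pos'];R=cv2.Rodrigues(s['ee_rot'])[0];print(R.round(3))
np.savez('s2.npz',p=p,d=d,q=q,dq=dq)
K,Rc,t=cal('scene')
print('exp tip',proj('scene',P-[0,0,.0545]).round(1),'hole',proj('scene',[.4654,-.0367,.0665]).round(1))
vv,uu=np.mgrid[140:215,170:260]
X=Rc.T@((np.linalg.inv(K)@np.stack([uu,vv,np.ones_like(uu)]).reshape(3,-1).astype(float))*d[140:215,170:260].ravel()-t[:,None])
m=(np.hypot(X[0]-P[0],X[1]-P[1])<.012)&(X[2]>P[2]-.052)&(X[2]<P[2]-.018)
u=uu.ravel()[m];v=vv.ravel()[m]
for r in sorted(set(v)):
    k=v==r; print(r,u[k].min(),u[k].max(),X[:,m][:,k].mean(1).round(4))
a=cv2.resize(p[135:215,165:265],None,fx=4.8,fy=4.8,interpolation=3);b=cv2.resize(q[180:240,245:305],(300,300),interpolation=3)
im=np.zeros((384,790,3),np.uint8);im[:,:480]=a;im[:300,485:785]=b
cv2.imwrite('pics/pre.png',im[:,:,::-1])
```

```text
{'tcp_pos': array([ 0.4655, -0.0375,  0.1428]), 'ee_rot': array([ 0.4148, -3.1139, -0.    ]), 'force': array([ 0.7961,  1.2595, -0.8499]), 'opening': np.float64(0.0167)}
[[-0.965 -0.262 -0.   ]
 [-0.262  0.965 -0.   ]
 [ 0.     0.    -1.   ]]
exp tip [210.3 177. ] hole [211.  184.7]
164 207 210 [ 0.4656 -0.0405  0.1243]
165 207 210 [ 0.4663 -0.041   0.1222]
166 207 210 [ 0.4666 -0.0413  0.1197]
167 207 210 [ 0.4656 -0.0409  0.1164]
168 208 210 [ 0.4678 -0.0409  0.1149]
169 208 210 [ 0.4677 -0.041   0.1122]
170 208 210 [ 0.4673 -0.041   0.1093]
171 208 210 [ 0.4671 -0.041   0.1065]
172 208 210 [ 0.4668 -0.0409  0.1037]
173 208 210 [ 0.4665 -0.0409  0.1008]
174 208 210 [ 0.4667 -0.0412  0.0983]
175 208 210 [ 0.4663 -0.0411  0.0954]
176 208 210 [ 0.4672 -0.0418  0.0933]
177 209 209 [ 0.4684 -0.0426  0.0915]
```

View pics/pre.png

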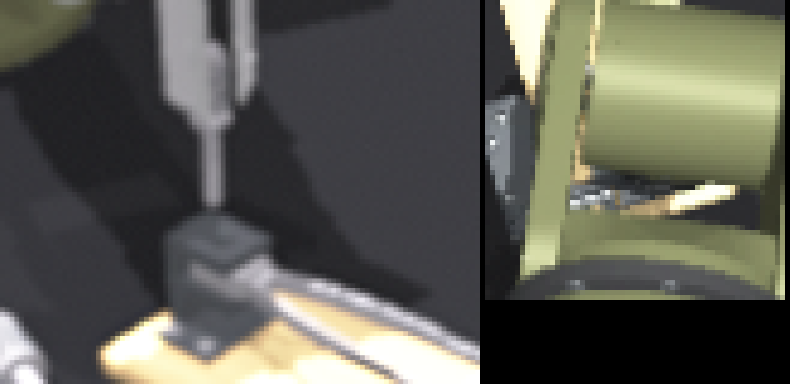

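The pin hangs just over the hole: its tip is at crop (213,207) and the hole is at (220,232). I'll get the sub-pixel lateral offset.

Run:
```python
from h import *
z=np.load('s2.npz');g=cv2.cvtColor(z['p'],cv2.COLOR_RGB2GRAY).astype(float)
P=np.array([.4655,-.0375,.1428])
for r in range(163,180):
    w=g[r,203:217]; b=np.interp(np.arange(14),[0,13],[w[:2].mean(),w[-2:].mean()]);k=np.clip(w-b-15,0,None)
    zz=[x for x in np.linspace(.07,.14,300)]; vs=[proj('scene',[P[0],P[1],x]) for x in zz];i=np.argmin([abs(q[1]-r) for q in vs])
    print(r,w.astype(int),((np.arange(203,217)*k).sum()/max(k.sum(),1)).round(2),'axis',vs[i][0].round(2),round(zz[i],4))
print(proj('scene',P+[.01,0,-.05])-proj('scene',P+[0,0,-.05]),proj('scene',P+[0,.01,-.05])-proj('scene',P+[0,0,-.05]))
```

```text
163 [ 40  40  47  74 112 134 134 109  68  40  38  40  41  40] 208.43 axis 209.55 0.126
164 [ 41  38  43  68 106 134 137 115  72  42  39  41  40  41] 208.58 axis 209.6 0.1234
165 [ 41  41  43  66 103 134 139 118  76  42  40  42  42  40] 208.67 axis 209.66 0.1206
166 [ 41  40  42  64 103 134 140 119  75  42  37  42  39  42] 208.68 axis 209.71 0.118
167 [ 41  40  42  65 103 135 139 119  77  44  39  41  41  42] 208.68 axis 209.77 0.1152
168 [ 40  39  43  64 102 135 142 124  80  43  38  41  40  40] 208.74 axis 209.82 0.1126
169 [ 39  40  42  64 102 137 146 128  81  44  39  41  42  41] 208.76 axis 209.87 0.11
170 [ 38  39  41  61 101 138 148 130  84  45  38  40  41  41] 208.81 axis 209.93 0.1072
171 [ 34  36  40  58  98 138 149 131  86  45  39  41  41  41] 208.84 axis 209.98 0.1046
172 [ 33  35  38  57  99 139 150 130  87  48  39  42  43  41] 208.83 axis 210.04 0.1018
173 [ 33  33  36  56  99 138 149 131  87  45  40  42  41  42] 208.84 axis 210.09 0.0993
174 [ 34  34  35  53  97 138 149 131  86  48  40  41  42  42] 208.88 axis 210.15 0.0965
175 [ 34  33  32  51  96 137 149 131  88  47  39  40  38  41] 208.91 axis 210.2 0.0936
176 [ 34  34  32  47  88 129 142 124  80  43  34  37  36  40] 208.92 axis 210.25 0.0911
177 [ 33  34  32  38  67 103 117  98  61  37  32  35  35  36] 208.91 axis 210.31 0.0883
178 [33 33 32 37 52 72 78 65 43 32 31 34 35 35] 208.8 axis 210.36 0.0855
179 [34 36 42 53 62 70 69 64 58 52 42 34 34 33] 208.83 axis 210.42 0.0826
[2.22543166 1.82984507] [ 3.66969781 -1.26445022]
```

Emit:
step_arm(
  rows=[
    {"translation": [-0.11,0.11,0.3],"delta_rot": [0,0,0],"grip": -0.9},
    {"translation": [-0.11,0.11,0.55],"delta_rot": [0,0,0],"grip": -0.9},
    {"translation": [-0.11,0.11,0.55],"delta_rot": [0,0,0],"grip": -0.9},
    {"translation": [-0.11,0.11,0.55],"delta_rot": [0,0,0],"grip": -0.9},
  ],
)

```text
time_s: 4.77
tcp_pos: [0.4671, -0.0333, 0.1286]
ee_rot: [0.417, -3.113, -0.0]
force: [-0.2, 0.3, -0.7]
opening: 0.0163
grip_force: 24.9
```

Run:
```python
from h import *
p,d=grab('scene');s=robot.observe();print({k:np.round(s[k],4) for k in('tcp_pos','force')})
P=s['tcp_pos'];np.savez('s3.npz',p=p,d=d);g=cv2.cvtColor(p,cv2.COLOR_RGB2GRAY).astype(int)
for r in range(166,192): print(r,g[r,201:222])
print('hole',proj('scene',[.4654,-.0367,.0665]),'tip',proj('scene',P-[0,0,.0545]))
K,Rc,t=cal('scene');vv,uu=np.mgrid[165:183,200:220]
X=Rc.T@((np.linalg.inv(K)@np.stack([uu,vv,np.ones_like(uu)]).reshape(3,-1).astype(float))*d[165:183,200:220].ravel()-t[:,None])
m=(np.hypot(X[0]-P[0],X[1]-P[1])<.012)&(X[2]>P[2]-.05)&(X[2]<P[2]-.02);print(m.sum(),X[:,m].mean(1))
```

```text
{'tcp_pos': array([ 0.4673, -0.0333,  0.129 ]), 'force': array([ 0.6949,  0.0855, -0.5631])}
166 [ 37  39  41  40  45  64  96 118 133 142 148 144 124  94  63  43  40  40
  42  41  41]
167 [ 34  36  41  41  40  46  62  86 112 134 141 126  90  58  44  40  41  42
  40  40  41]
168 [ 34  36  36  38  40  40  43  65 102 132 138 120  77  43  38  39  42  41
  41  41  43]
169 [ 34  35  35  39  40  40  41  62 100 132 140 121  77  42  40  40  42  42
  41  41  41]
170 [ 35  35  33  36  38  41  41  60  99 133 139 121  79  44  39  39  41  41
  41  40  40]
171 [ 34  34  33  34  36  36  40  58  97 132 142 123  80  45  38  41  42  41
  42  42  40]
172 [ 36  34  33  34  35  35  39  55  96 134 145 124  82  46  40  41  40  40
  41  42  42]
173 [ 37  35  33  34  34  34  38  55  96 136 146 127  84  47  41  41  42  42
  40  41  40]
174 [ 39  37  34  34  34  32  34  53  96 136 148 131  87  46  40  40  41  42
  42  41  41]
175 [ 41  39  37  36  34  33  32  51  96 137 149 133  87  47  37  39  41  41
  41  40  41]
176 [ 41  42  38  36  35  33  32  47  93 136 150 134  89  46  35  36  37  41
  41  42  41]
177 [ 
[... 764 characters left out ...]
84  84  89  97 102 107 108 105 100
  93  80  61]
186 [ 75  77  79  85  91  98 103 103  99  95  94  97 102 105 106 101  94  87
  81  72  53]
187 [ 73  73  76  79  83  89  96 101 103 103 104 104 104 104  97  91  83  83
  85  74  52]
188 [ 73  72  75  78  79  80  83  89  95 101 102 102  98  91  84  84  95 113
 125 112  78]
189 [ 72  72  75  85  93  89  82  80  82  88  92  89  85  81  85 106 136 159
 167 153 110]
190 [ 71  70  75  95 114 114 100  89  80  78  78  77  83 100 124 150 174 181
 179 171 142]
191 [ 72  73  78 100 123 131 125 113  99  88  82  89 112 145 170 179 183 180
 185 194 181]
hole [211.00343419 184.72590394] tip [212.52209173 181.7919259 ]
32 [ 0.46877613 -0.03744039  0.09426896]
```

The shank is now at u≈210.8, against 210.85 for the hole, so they line up. I'll go down gently.

Emit:
step_arm(
  rows=[
    {"translation": [0,0,0.2],"delta_rot": [0,0,0],"grip": -0.9},
    {"translation": [0,0,0.35],"delta_rot": [0,0,0],"grip": -0.9},
    {"translation": [0,0,0.5],"delta_rot": [0,0,0],"grip": -0.9},
    {"translation": [0,0,0.5],"delta_rot": [0,0,0],"grip": -0.9},
  ],
)

```text
time_s: 5.15
tcp_pos: [0.467, -0.0332, 0.1158]
ee_rot: [0.417, -3.113, -0.0]
force: [0.3, 0.0, -1.4]
opening: 0.0166
grip_force: 24.9
```

Emit:
step_arm(
  rows=[
    {"translation": [0,0,0.15],"delta_rot": [0,0,0],"grip": -0.9},
    {"translation": [0,0,0.3],"delta_rot": [0,0,0],"grip": -0.9},
    {"translation": [0,0,0.45],"delta_rot": [0,0,0],"grip": -0.9},
    {"translation": [0,0,0.45],"delta_rot": [0,0,0],"grip": -0.9},
  ],
)

```text
time_s: 5.48
tcp_pos: [0.4671, -0.0332, 0.1046]
ee_rot: [0.417, -3.113, -0.0]
force: [-0.8, -0.9, -2.2]
opening: 0.0168
grip_force: 24.9
```

Emit:
step_arm(
  rows=[
    {"translation": [0,0,0.2],"delta_rot": [0,0,0],"grip": -0.9},
    {"translation": [0,0,0.4],"delta_rot": [0,0,0],"grip": -0.9},
    {"translation": [0,0,0.6],"delta_rot": [0,0,0],"grip": -0.9},
    {"translation": [0,0,0.8],"delta_rot": [0,0,0],"grip": -0.9},
    {"translation": [0,0,0.8],"delta_rot": [0,0,0],"grip": -0.9},
  ],
)

```text
time_s: 5.9
tcp_pos: [0.467, -0.0333, 0.0843]
ee_rot: [0.417, -3.112, -0.0]
force: [-2.9, -1.2, -1.7]
opening: 0.0163
grip_force: 24.9
```

Emit:
step_arm(
  rows=[
    {"translation": [0,0,0.15],"delta_rot": [0,0,0],"grip": -0.9},
    {"translation": [0,0,0.28],"delta_rot": [0,0,0],"grip": -0.9},
    {"translation": [0,0,0.36],"delta_rot": [0,0,0],"grip": -0.9},
    {"translation": [0,0,0.38],"delta_rot": [0,0,0],"grip": -0.9},
    {"translation": [0,0,0.38],"delta_rot": [0,0,0],"grip": -0.9},
  ],
)

```text
time_s: 6.32
tcp_pos: [0.4673, -0.0333, 0.0758]
ee_rot: [0.417, -3.113, -0.0]
force: [-2.6, -3.9, -1.1]
opening: 0.0166
grip_force: 24.9
```

Emit:
step_arm(
  rows=[
    {"translation": [0,0,0.05],"delta_rot": [0,0,0],"grip": -0.9},
    {"translation": [0,0,0.1],"delta_rot": [0,0,0],"grip": -0.9},
    {"translation": [0,0,0.1],"delta_rot": [0,0,0],"grip": -0.9},
  ],
)

```text
time_s: 6.57
tcp_pos: [0.4686, -0.0335, 0.0747]
ee_rot: [-0.416, 3.111, -0.002]
force: [-3.4, -5.0, 11.1]
opening: 0.0154
grip_force: 25.0
```

Emit:
step_arm(
  rows=[
    {"translation": [0,0,0.04],"delta_rot": [0,0,0],"grip": -0.9},
    {"translation": [0,0,0.06],"delta_rot": [0,0,0],"grip": -0.9},
    {"translation": [0,0,0.06],"delta_rot": [0,0,0],"grip": -0.9},
  ],
)

```text
time_s: 6.82
tcp_pos: [0.4695, -0.0337, 0.0743]
ee_rot: [-0.416, 3.108, -0.003]
force: [-3.6, -3.5, 21.7]
opening: 0.0136
grip_force: 24.9
```

Emit:
step_arm(
  rows=[
    {"translation": [0,0,-0.06],"delta_rot": [0,0,0],"grip": -0.5},
    {"translation": [0,0,-0.06],"delta_rot": [0,0,0],"grip": 0},
    {"translation": [0,0,-0.06],"delta_rot": [0,0,0],"grip": 0},
    {"translation": [0,0,-0.06],"delta_rot": [0,0,0],"grip": 0},
    {"translation": [0,0,-1],"delta_rot": [0,0,0],"grip": 0},
    {"translation": [0,0,-2.4],"delta_rot": [0,0,0],"grip": 0},
    {"translation": [0,0,-2.4],"delta_rot": [0,0,0],"grip": 0},
    {"translation": [0,0,-2.4],"delta_rot": [0,0,0],"grip": 0},
  ],
)

```text
time_s: 7.48
tcp_pos: [0.4682, -0.0333, 0.133]
ee_rot: [-0.417, 3.111, -0.001]
force: [-0.6, -0.1, -0.9]
opening: 0.0469
grip_force: 0.0
```

Run:
```python
from h import *
p,d=grab('scene');s=robot.observe();print({k:np.round(s[k],4) for k in('tcp_pos','ee_rot','force','opening')})
np.savez('s4.npz',p=p,d=d)
print('pintop exp',proj('scene',[.4654,-.0367,.1045]).round(1),'collar',proj('scene',[.4654,-.0367,.0685]).round(1))
K,Rc,t=cal('scene');vv,uu=np.mgrid[150:190,190:230]
X=Rc.T@((np.linalg.inv(K)@np.stack([uu,vv,np.ones_like(uu)]).reshape(3,-1).astype(float))*d[150:190,190:230].ravel()-t[:,None])
m=(np.hypot(X[0]-.4654,X[1]+.0367)<.013)&(X[2]<.115);z=X[2,m];print(m.sum(),z.max().round(4),np.sort(z)[-20:].round(4))
a=cv2.resize(p[135:235,180:310],None,fx=6,fy=6,interpolation=3);cv2.imwrite('pics/pinned.png',a[:,:,::-1])
```

```text
{'tcp_pos': array([ 0.4674, -0.0332,  0.1317]), 'ee_rot': array([-0.4169,  3.1133, -0.    ]), 'force': array([-0.4203, -0.0041, -0.9218]), 'opening': np.float64(0.047)}
pintop exp [210.3 170.9] collar [211. 184.]
153 0.1068 [0.104  0.1041 0.1041 0.1042 0.1042 0.1043 0.1044 0.1044 0.1047 0.1048
 0.1049 0.105  0.105  0.105  0.1052 0.1055 0.1058 0.106  0.106  0.1068]
```

View pics/pinned.png

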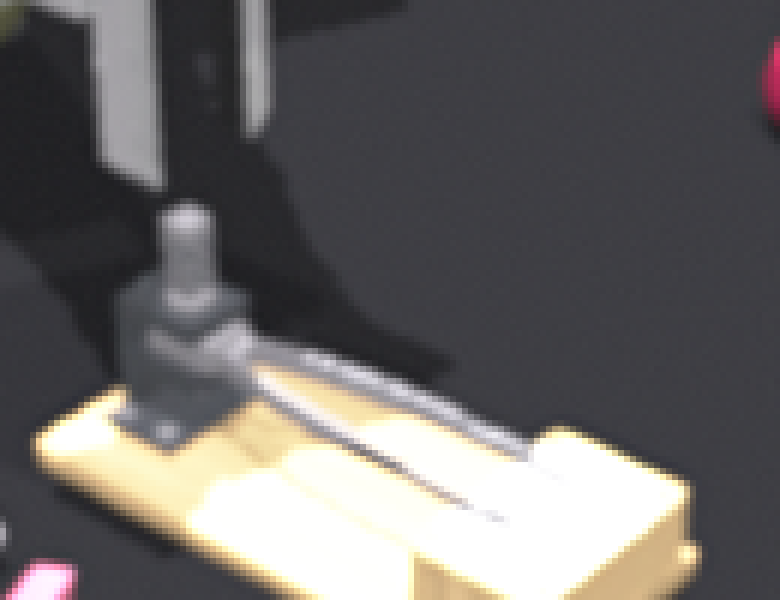

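The pin is home: its collar lies on the lug (crop (188,300)) and its top is at z≈0.1045. Next I'll measure the pencil lines in the stand frame.

```bash
cat >> h.py <<'E'
def stand(n,z,hole,yaw,u,v):
    K,R,t=cal(n);o=-R.T@t;r=R.T@np.linalg.inv(K)@np.stack([u,v,np.ones_like(u)]).astype(float).reshape(3,-1)
    P=o[:,None]+r*((z-o[2])/r[2]);dx=P[0]-hole[0];dy=P[1]-hole[1];c,s=np.cos(yaw),np.sin(yaw)
    return 1000*(c*dx+s*dy),1000*(-s*dx+c*dy)
E
python3 - <<'E'
from h import *
yaw=np.radians(15.2)
for f,n,hole,win in(('top0.npz','top',(.4656,-.0363),(140,180,240,285)),('scene0.npz','scene',(.4653,-.0371),(195,255,230,310)),('s4.npz','scene',(.4653,-.0371),(195,255,230,310))):
    p=np.load(f)['p'];g=p.min(2).astype(float)
    a,b,c,e=win;v,u=np.mgrid[a:b,c:e];x,y=stand(n,.045,hole,yaw,u,v);w=g[a:b,c:e].ravel()
    loc=cv2.morphologyEx(g.astype(np.uint8),cv2.MORPH_CLOSE,np.ones((7,7)))[a:b,c:e].ravel()-w
    print(f)
    for lo,hi in((160,168),(168,176),(176,184),(184,192),(190,197)):
        o=[]
        k=(x>=lo)&(x<hi)
        hist=[loc[k&(y>=q)&(y<q+2)].mean().round(1) if (k&(y>=q)&(y<q+2)).any() else -1 for q in range(-22,22,2)]
        for s in(1,-1):
            j=k&(s*y>4)&(s*y<13);W=np.clip(loc[j]-2,0,None);o.append(((y[j]*W).sum()/max(W.sum(),1e-6)).round(2))
        print(lo,o,hist)
E
```

```text
top0.npz
160 [np.float64(8.67), np.float64(-7.97)] [np.float64(0.0), np.float64(1.0), np.float64(18.5), np.float64(27.0), np.float64(2.0), np.float64(3.0), np.float64(21.0), np.float64(21.0), np.float64(0.0), np.float64(0.0), np.float64(0.0), np.float64(0.0), np.float64(0.0), np.float64(0.0), np.float64(3.0), np.float64(12.5), np.float64(1.0), np.float64(0.0), np.float64(0.0), np.float64(1.0), np.float64(1.0), np.float64(13.0)]
168 [np.float64(9.72), np.float64(-9.2)] [np.float64(0.0), np.float64(0.0), np.float64(1.0), np.float64(2.0), np.float64(6.0), np.float64(1.0), np.float64(19.0), np.float64(4.5), -1, np.float64(0.0), np.float64(0.0), np.float64(0.0), np.float64(0.0), np.float64(1.0), np.float64(1.0), np.float64(44.5), np.float64(12.5), np.float64(0.0), np.float64(0.0), np.float64(0.0), np.float64(9.5), np.float64(0.0)]
176 [np.float64(9.43), np.float64(-8.36)] [np.float64(0.0), np.float64(0.0), np.float64(0.0), np.float64(2.5), np.float64(0.0), np.float64(0.0), np.float64(9.5), np.float64(16.5), np.float64(0.0), np.float64(0.0), np.float64(0.0), np.float64(0.0), np.float64(0.0
[... 4460 characters left out ...]
.float64(0.0), np.float64(0.0), np.float64(0.0), np.float64(0.0), np.float64(0.0), np.float64(0.0), np.float64(0.0), np.float64(0.0), np.float64(0.0), np.float64(0.0), np.float64(0.0), np.float64(0.0), np.float64(0.0), np.float64(0.0), np.float64(0.0), np.float64(0.0), np.float64(0.0)]
190 [np.float64(0.0), np.float64(0.0)] [np.float64(0.0), np.float64(0.0), np.float64(0.0), np.float64(0.0), np.float64(0.0), np.float64(0.0), np.float64(0.0), np.float64(0.0), np.float64(0.0), np.float64(0.0), np.float64(0.0), np.float64(0.0), np.float64(0.0), np.float64(0.0), np.float64(0.0), np.float64(0.0), np.float64(0.0), np.float64(0.0), np.float64(0.0), np.float64(0.0), np.float64(0.0), np.float64(0.0)]
```

Emit:
step_arm(
  rows=[
    {"translation": [-1.5,0,0],"delta_rot": [0,0,0],"grip": 0.1},
    {"translation": [-3,0,0],"delta_rot": [0,0,0],"grip": 0.1},
    {"translation": [-4.3,0,0.5],"delta_rot": [0,0,0],"grip": 0.1},
    {"translation": [-4.3,0,1.2],"delta_rot": [0,0,0],"grip": 0.1},
    {"translation": [-4.3,0,1.2],"delta_rot": [0,0,0],"grip": 0.1},
    {"translation": [-4.3,0,1.2],"delta_rot": [0,0,0],"grip": 0.1},
  ],
)

```text
time_s: 8.03
tcp_pos: [0.5698, -0.0049, 0.1]
ee_rot: [0.417, -3.11, -0.001]
force: [0.2, 0.1, 0.2]
opening: 0.0515
grip_force: 0.0
```

Run:
```python
from h import *
q,_=grab('top','t5.png');p,_=grab('scene');np.savez('s5.npz',p=p,q=q);s=robot.observe();print(s['tcp_pos'],s['force'])
a=cv2.resize(q[135:225,230:310],None,fx=5,fy=5,interpolation=3);b=cv2.resize(p[160:250,205:305],(390,351),interpolation=3)
b=(255*(b/255.)**2.5).astype(np.uint8)
im=np.zeros((450,795,3),np.uint8);im[:,:400]=a;im[:351,405:]=b;cv2.imwrite('pics/v5.png',im[:,:,::-1])
p=np.load('top0.npz')['p'];g=p.min(2).astype(float);yaw=np.radians(15.2)
cl=cv2.morphologyEx(g.astype(np.uint8),cv2.MORPH_CLOSE,np.ones((7,7)))-g
v,u=np.mgrid[140:180,240:285];x,y=stand('top',.045,(.4656,-.0363),yaw,u,v);w=np.clip(cl[140:180,240:285].ravel()-1,0,None)
for s in(1,-1):
    k=(x>168)&(x<198)&(abs(s*y-9)<3.2)&(w>0);A=np.polyfit(x[k]-178,y[k],1,w=np.sqrt(w[k]));print(s,k.sum(),A)
```

```text
[ 0.57066037 -0.00517724  0.10231084] [ 0.27407927 -0.39941282  0.86141554]
1 11 [-0.0155529   9.63464679]
-1 11 [ 0.01719265 -8.58410503]
```

View pics/v5.png

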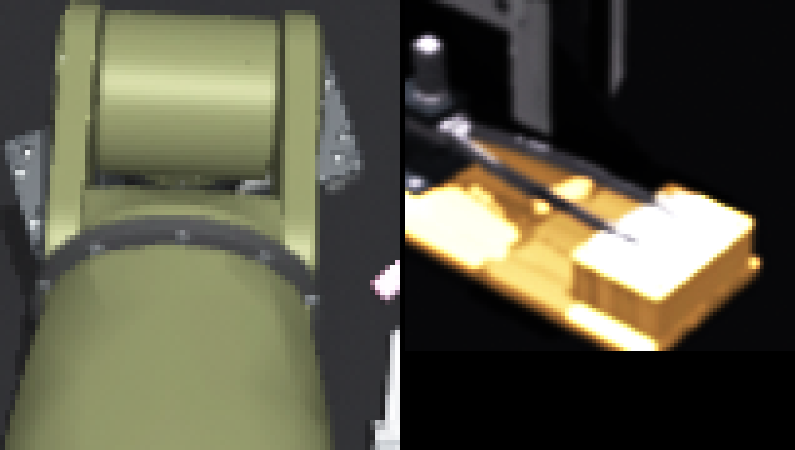

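The top view is blocked by the wrist, but the scene view shows both arms running onto the card, at crop (635,240) and (670,212). I'll lower around the arms.

Emit:
step_arm(
  rows=[
    {"translation": [0,0,1],"delta_rot": [0,0,0],"grip": 0.1},
    {"translation": [0,0,1.8],"delta_rot": [0,0,0],"grip": 0.1},
    {"translation": [0,0,2.5],"delta_rot": [0,0,0],"grip": 0.1},
    {"translation": [0,0,2.75],"delta_rot": [0,0,0],"grip": 0.1},
    {"translation": [0,0,2.75],"delta_rot": [0,0,0],"grip": 0},
    {"translation": [0,0,2.75],"delta_rot": [0,0,0],"grip": -0.15},
    {"translation": [0,0,2.75],"delta_rot": [0,0,0],"grip": -0.15},
  ],
  grip_force=20,
)

```text
time_s: 8.72
tcp_pos: [0.5718, -0.0051, 0.0348]
ee_rot: [-0.416, 3.112, -0.001]
force: [0.4, 0.1, -0.1]
opening: 0.041
grip_force: 0.0
```

```bash
cat > arms.py <<'E'
from h import *
def arms(p,lab):
    g=p.min(2).astype(float);v,u=np.mgrid[170:260,210:310]
    x,y=stand('scene',.050,(.4653,-.0371),np.radians(15.2),u,v);G=g[170:260,210:310].ravel()
    for lo in(152,157,162,167):
        k=(x>=lo)&(x<lo+5);out=[]
        for s in(1,-1):
            j=k&(s*y>2)&(s*y<24);w=np.clip(225-G[j],0,None);out.append((round((y[j]*w).sum()/max(w.sum(),1),2),int(w.sum())))
        print(lab,lo,out)
E
python3 - <<'E'
from arms import *
s=robot.observe();print({k:np.round(s[k],4) for k in('tcp_pos','force','opening','grip_force')})
p0=np.load('s4.npz')['p'];p,_=grab('scene');np.savez('s6.npz',p=p)
arms(p0,'free');arms(p,'now')
# card edges left/right and profile
g=p.min(2).astype(float);v,u=np.mgrid[150:280,180:330]
x,y=stand('scene',.050,(.4653,-.0371),np.radians(15.2),u,v);G0=p0.min(2)[150:280,180:330].ravel()
for lo in(153,158,163):
    print(lo,[(q,int(G0[(x>=lo)&(x<lo+5)&(y>=q)&(y<q+2)].mean()) if ((x>=lo)&(x<lo+5)&(y>=q)&(y<q+2)).any() else -1) for q in range(-50,50,2)])
E
```

```text
{'tcp_pos': array([ 0.5718, -0.0051,  0.0348]), 'force': array([ 0.4288,  0.1393, -0.145 ]), 'opening': np.float64(0.041), 'grip_force': np.float64(0.0)}
free 152 [(np.float64(18.6), 59), (np.float64(-17.24), 26)]
free 157 [(np.float64(0.0), 0), (np.float64(0.0), 0)]
free 162 [(np.float64(0.0), 0), (np.float64(0.0), 0)]
free 167 [(np.float64(0.0), 0), (np.float64(-17.05), 3)]
now 152 [(np.float64(18.75), 322), (np.float64(-18.46), 57)]
now 157 [(np.float64(17.71), 10), (np.float64(0.0), 0)]
now 162 [(np.float64(0.0), 0), (np.float64(0.0), 0)]
now 167 [(np.float64(0.0), 0), (np.float64(-17.05), 3)]
153 [(-50, -1), (-48, 249), (-46, 255), (-44, 254), (-42, 253), (-40, 253), (-38, 254), (-36, -1), (-34, 255), (-32, 255), (-30, 255), (-28, 255), (-26, -1), (-24, 255), (-22, 255), (-20, 220), (-18, 228), (-16, 233), (-14, 255), (-12, -1), (-10, 255), (-8, 255), (-6, 255), (-4, 255), (-2, 255), (0, 255), (2, -1), (4, 255), (6, 255), (8, 255), (10, 255), (12, -1), (14, 255), (16, 254), (18, 195), (20, 232), (22, 243), (24, 255), (26, 255), (28, 255), (30, 255), (32, 255), (34, 236), (36, 24
[... 492 characters left out ...]
, 255), (26, 255), (28, 255), (30, 255), (32, -1), (34, 255), (36, -1), (38, 255), (40, 249), (42, 178), (44, 133), (46, 92), (48, 57)]
163 [(-50, 237), (-48, 254), (-46, 255), (-44, 255), (-42, 255), (-40, 255), (-38, 255), (-36, 255), (-34, 255), (-32, 255), (-30, 255), (-28, -1), (-26, 255), (-24, 255), (-22, 255), (-20, 247), (-18, 243), (-16, 237), (-14, -1), (-12, 255), (-10, 255), (-8, 255), (-6, 255), (-4, -1), (-2, 255), (0, 255), (2, 255), (4, 255), (6, 255), (8, 255), (10, 255), (12, 255), (14, 254), (16, 251), (18, 252), (20, 255), (22, 255), (24, 255), (26, 255), (28, 255), (30, 255), (32, 255), (34, 255), (36, 255), (38, 255), (40, -1), (42, 193), (44, 127), (46, 71), (48, 62)]
```

```bash
cat > arms.py <<'E'
from h import *
hole=(.4653,-.0371);yaw=np.radians(15.2)
def arms(p,d,lab):
    K,R,t=cal('scene');v,u=np.mgrid[170:260,210:310]
    X=R.T@((np.linalg.inv(K)@np.stack([u,v,np.ones_like(u)]).reshape(3,-1).astype(float))*d[170:260,210:310].ravel()-t[:,None])
    dx,dy=1000*(X[0]-hole[0]),1000*(X[1]-hole[1]);c,s=np.cos(yaw),np.sin(yaw);x=c*dx+s*dy;y=-s*dx+c*dy;z=1000*X[2]
    for lo,hi in((152,160),(160,168),(168,177)):
        k=(x>=lo)&(x<hi)&(abs(y)<40);zc=np.median(z[k]);o=[]
        for sg in(1,-1):
            j=k&(sg*y>2)&(sg*y<25);w=np.clip(z[j]-zc-1.2,0,6);o.append((round((y[j]*w).sum()/max(w.sum(),.1),2),round(w.sum(),1)))
        print(lab,'depth',lo,o,'card z',zc.round(2),'noise',np.std(z[k&(abs(y)>25)]).round(2))
    # dark arms against wood, x 120..148 at z=.052
    x,y=stand('scene',.052,hole,yaw,u,v);G=p.astype(float);sat=(G.max(2)-G.min(2))[170:260,210:310].ravel()
    for lo,hi in((126,131),(131,136),(136,141),(141,146)):
        o=[]
        for sg in(1,-1):
            j=(x>=lo)&(x<hi)&(sg*y>2)&(sg*y<26);w=np.clip(60-sat[j],0,None);o.append((round((y[j]*w).sum()/max(w.sum(),.1),2),int(w.sum())))
        print(lab,'sat',lo,o)
E
python3 - <<'E'
from arms import *
z=np.load('s4.npz');arms(z['p'],z['d'],'free')
p,d=grab('scene');arms(p,d,'now');np.savez('s6.npz',p=p,d=d)
E
```

```text
free depth 152 [(np.float64(19.4), np.float64(24.3)), (np.float64(-17.03), np.float64(28.7))] card z 46.63 noise 1.08
free depth 160 [(np.float64(18.21), np.float64(11.6)), (np.float64(-14.98), np.float64(11.6))] card z 46.13 noise 1.04
free depth 168 [(np.float64(17.54), np.float64(12.2)), (np.float64(-14.98), np.float64(14.9))] card z 46.15 noise 0.93
free sat 126 [(np.float64(13.81), 633), (np.float64(-13.02), 623)]
free sat 131 [(np.float64(14.89), 591), (np.float64(-12.84), 692)]
free sat 136 [(np.float64(13.76), 612), (np.float64(-13.22), 653)]
free sat 141 [(np.float64(13.7), 582), (np.float64(-11.91), 639)]
now depth 152 [(np.float64(19.56), np.float64(32.7)), (np.float64(-16.78), np.float64(31.6))] card z 45.99 noise 1.16
now depth 160 [(np.float64(17.67), np.float64(11.8)), (np.float64(-14.11), np.float64(6.3))] card z 46.09 noise 1.18
now depth 168 [(np.float64(19.59), np.float64(12.4)), (np.float64(-15.63), np.float64(21.2))] card z 46.14 noise 1.01
now sat 126 [(np.float64(15.5), 647), (np.float64(-17.19), 302)]
now sat 131 [(np.float64(17.46), 558), (np.float64(-17.03), 305)]
now sat 136 [(np.float64(18.53), 453), (np.float64(-18.13), 300)]
now sat 141 [(np.float64(18.52), 382), (np.float64(-17.32), 289)]
```

Emit:
step_arm(
  rows=[
    {"translation": [0,0,0],"delta_rot": [0,0,0],"grip": -0.22},
    {"translation": [0,0,0],"delta_rot": [0,0,0],"grip": -0.28},
    {"translation": [0,0,0],"delta_rot": [0,0,0],"grip": -0.32},
    {"translation": [0,0,0],"delta_rot": [0,0,0],"grip": -0.34},
    {"translation": [0,0,0],"delta_rot": [0,0,0],"grip": -0.34},
  ],
)

```text
time_s: 9.23
tcp_pos: [0.5717, -0.005, 0.0339]
ee_rot: [-0.417, 3.112, -0.0]
force: [1.9, 0.1, 5.7]
opening: 0.0314
grip_force: 4.6
```

```bash
cat > arms2.py <<'E'
from h import *
hole=(.4653,-.0371);yaw=np.radians(15.2)
def arms(d,lab):
    K,R,t=cal('scene');v,u=np.mgrid[170:260,210:310]
    X=R.T@((np.linalg.inv(K)@np.stack([u,v,np.ones_like(u)]).reshape(3,-1).astype(float))*d[170:260,210:310].ravel()-t[:,None])
    dx,dy=1000*(X[0]-hole[0]),1000*(X[1]-hole[1]);c,s=np.cos(yaw),np.sin(yaw);x=c*dx+s*dy;y=-s*dx+c*dy;z=1000*X[2]
    card=(x>180)&(x<205)&(abs(y)<38);A=np.c_[x,y,np.ones_like(x)];co=np.linalg.lstsq(A[card],z[card],rcond=None)[0];h=z-A@co
    print(lab,'res',h[card].std().round(2),co.round(3))
    e=(x>157)&(x<205)&(abs(h)<3)&(abs(y)<60);print(' card edges y',np.percentile(y[e],[.5,99.5]).round(1))
    fit=[]
    for sg in(1,-1):
        k=(x>152)&(x<178)&(sg*y>2)&(sg*y<26)&(h>1.6)&(h<9);w=np.clip(h[k]-1,0,4)
        P=np.polyfit(x[k]-165,y[k],1,w=np.sqrt(w));fit.append(((y[k]*w).sum()/w.sum(),(x[k]*w).sum()/w.sum(),P,np.polyval(P,10),k.sum()))
        print('  side',sg,'mean y %.2f at x %.1f; slope %.3f, y165 %.2f, tip(175) %.2f, n %d, xmax %.1f'%(fit[-1][0],fit[-1][1],P[0],P[1],fit[-1][3],k.sum(),x[k].max()))
E
python3 - <<'E'
from arms2 import *
fs=[np.load(f)['d'] for f in('scene0.npz','s1.npz','s2.npz','s3.npz')]
arms(np.mean(fs,0),'free-before');arms(np.mean([np.load(f)['d'] for f in('s4.npz','s6.npz')],0),'free-pinned')
d=[grab('scene')[1] for _ in range(10)];arms(np.mean(d,0),'now')
s=robot.observe();print({k:np.round(s[k],4) for k in('time_s','tcp_pos','force','moment','opening','grip_force')})
E
```

```text
free-before res 18.02 [ 0.14  -0.042 21.742]
 card edges y [-44.   46.2]
  side 1 mean y 17.10 at x 161.1; slope 0.297, y165 18.26, tip(175) 21.23, n 45, xmax 173.9
  side -1 mean y -14.89 at x 161.5; slope 0.017, y165 -14.83, tip(175) -14.66, n 30, xmax 174.9
free-pinned res 0.79 [-2.000e-03  4.000e-03  4.618e+01]
 card edges y [-44.8  46.7]
  side 1 mean y 19.28 at x 161.3; slope 0.044, y165 19.44, tip(175) 19.88, n 22, xmax 174.4
  side -1 mean y -16.07 at x 163.1; slope 0.051, y165 -15.98, tip(175) -15.46, n 21, xmax 175.7
now res 10.86 [ 0.146 -0.055 19.034]
 card edges y [-43.8  45.3]
  side 1 mean y 14.07 at x 164.0; slope 0.165, y165 14.23, tip(175) 15.88, n 68, xmax 177.9
  side -1 mean y -12.71 at x 162.0; slope 0.259, y165 -11.93, tip(175) -9.34, n 51, xmax 175.9
{'time_s': np.float64(9.7333), 'tcp_pos': array([ 0.5717, -0.005 ,  0.0339]), 'force': array([ 1.3945, -0.0309,  6.5598]), 'moment': array([ 0.0246, -0.2177, -0.0272]), 'opening': np.float64(0.0311), 'grip_force': np.float64(4.7669)}
```

Run:
```python
from arms2 import *
import warnings;warnings.filterwarnings('ignore')
def med(l):
    a=np.array(l);a[a<=0]=np.nan;m=np.nanmean(np.where(abs(a-np.nanmedian(a,0))<.006,a,np.nan),0);return np.nan_to_num(m,nan=9.)
arms(med([np.load(f)['d'] for f in('scene0.npz','s1.npz','s2.npz','s3.npz')]),'free-before')
arms(med([np.load(f)['d'] for f in('s4.npz','s6.npz')]),'free-pinned')
d=[grab('scene')[1] for _ in range(12)];np.save('dn.npy',d);arms(med(d),'now')
```

```text
free-before res 0.56 [-4.0000e-03 -1.0000e-03  4.6625e+01]
 card edges y [-44.2  46.2]
  side 1 mean y 20.10 at x 161.6; slope -0.017, y165 20.04, tip(175) 19.87, n 18, xmax 173.9
  side -1 mean y -15.73 at x 162.7; slope 0.132, y165 -15.44, tip(175) -14.12, n 21, xmax 174.9
free-pinned res 0.79 [-2.0000e-03  4.0000e-03  4.6131e+01]
 card edges y [-44.8  46.7]
  side 1 mean y 19.28 at x 161.4; slope 0.044, y165 19.44, tip(175) 19.88, n 22, xmax 174.4
  side -1 mean y -16.07 at x 163.1; slope 0.051, y165 -15.98, tip(175) -15.46, n 21, xmax 175.7
now res 0.32 [3.0000e-03 0.0000e+00 4.5379e+01]
 card edges y [-43.7  46. ]
  side 1 mean y 15.78 at x 162.6; slope -0.103, y165 15.53, tip(175) 14.50, n 20, xmax 175.0
  side -1 mean y -10.22 at x 162.3; slope 0.154, y165 -9.80, tip(175) -8.26, n 23, xmax 175.4
```

Run:
```python
from h import *
import warnings;warnings.filterwarnings('ignore')
def med(l):
    a=np.array(l);a[a<=0]=np.nan;m=np.nanmean(np.where(abs(a-np.nanmedian(a,0))<.006,a,np.nan),0);return np.nan_to_num(m,nan=9.)
yaw=np.radians(15.2)
def run(n,d,hole,win,lab):
    K,R,t=cal(n);a,b,e,f=win;v,u=np.mgrid[a:b,e:f]
    X=R.T@((np.linalg.inv(K)@np.stack([u,v,np.ones_like(u)]).reshape(3,-1).astype(float))*d[a:b,e:f].ravel()-t[:,None])
    dx,dy=1000*(X[0]-hole[0]),1000*(X[1]-hole[1]);c,s=np.cos(yaw),np.sin(yaw);x=c*dx+s*dy;y=-s*dx+c*dy;z=1000*X[2]
    e=(x>157)&(x<205)&(z>42)&(z<52)&(abs(y)<60);ce=np.percentile(y[e],[.5,99.5]);print(lab,'card mid %.2f w %.1f'%(ce.mean(),ce[1]-ce[0]))
    for lo,hi in((122,130),(130,138),(138,146)):
        o=[]
        for sg in(1,-1):
            k=(x>lo)&(x<hi)&(sg*y>3)&(sg*y<26)&(z>40)&(z<60);P=np.polyfit(x[k]-(lo+hi)/2,y[k],1) if k.sum()>3 else [0,np.nan];o.append((round(P[1],2),int(k.sum()),round(z[k].mean(),1)))
        print('  ',lo,o,'mid-card %.2f half %.2f'%((o[0][0]+o[1][0])/2-ce.mean(),(o[0][0]-o[1][0])/2))
W=(165,265,205,315)
run('top',np.load('top0.npz')['d'],(.4656,-.0363),(135,225,235,300),'top free-before')
run('scene',med([np.load(f)['d'] for f in('scene0.npz','s1.npz','s2.npz','s3.npz')]),(.4653,-.0371),W,'scene free-before')
run('scene',np.load('s4.npz')['d'],(.4653,-.0371),W,'scene free-pinned')
run('scene',med(np.load('dn.npy')),(.4653,-.0371),W,'scene now')
```

```text
top free-before card mid 0.68 w 88.9
   122 [(nan, 3, np.float64(50.9)), (nan, 3, np.float64(53.4))] mid-card nan half nan
   130 [(nan, 2, np.float64(51.3)), (nan, 2, np.float64(52.2))] mid-card nan half nan
   138 [(nan, 3, np.float64(51.4)), (nan, 3, np.float64(50.1))] mid-card nan half nan
scene free-before card mid 0.94 w 90.4
   122 [(np.float64(18.24), 13, np.float64(51.7)), (np.float64(-15.81), 12, np.float64(51.2))] mid-card 0.28 half 17.02
   130 [(np.float64(18.82), 11, np.float64(50.5)), (np.float64(-16.29), 11, np.float64(50.5))] mid-card 0.33 half 17.55
   138 [(np.float64(19.35), 12, np.float64(50.8)), (np.float64(-16.33), 11, np.float64(50.8))] mid-card 0.57 half 17.84
scene free-pinned card mid 0.69 w 91.6
   122 [(np.float64(18.4), 12, np.float64(51.2)), (np.float64(-16.22), 13, np.float64(51.8))] mid-card 0.40 half 17.31
   130 [(np.float64(18.88), 10, np.float64(50.4)), (np.float64(-15.54), 12, np.float64(50.2))] mid-card 0.98 half 17.21
   138 [(np.float64(19.9), 11, np.float64(50.5)), (np.float64(-15.97), 11, np.float64(49.7))] mid-card 1.27 half 17.93
scene now card mid 1.11 w 89.8
   122 [(np.float64(15.36), 13, np.float64(51.1)), (np.float64(-11.53), 13, np.float64(51.0))] mid-card 0.80 half 13.45
   130 [(np.float64(15.22), 11, np.float64(50.6)), (np.float64(-11.6), 12, np.float64(50.6))] mid-card 0.70 half 13.41
   138 [(np.float64(15.59), 11, np.float64(50.5)), (np.float64(-11.57), 11, np.float64(50.6))] mid-card 0.90 half 13.58
```

The arm measurements agree with the opening-to-angle relation. The tweezers' middle sits about 1 mm left of the card's middle at the tips, so I'll shift 0.8 mm right and close to 28 mm.

Emit:
step_arm(
  rows=[
    {"translation": [0,-0.016,0],"delta_rot": [0,0,0],"grip": -0.36},
    {"translation": [0,-0.032,0],"delta_rot": [0,0,0],"grip": -0.39},
    {"translation": [0,-0.032,0],"delta_rot": [0,0,0],"grip": -0.405},
    {"translation": [0,-0.032,0],"delta_rot": [0,0,0],"grip": -0.405},
    {"translation": [0,-0.032,0],"delta_rot": [0,0,0],"grip": -0.405},
    {"translation": [0,-0.032,0],"delta_rot": [0,0,0],"grip": -0.405},
  ],
)

```text
time_s: 10.83
tcp_pos: [0.572, -0.0056, 0.0339]
ee_rot: [-0.416, 3.112, -0.0]
force: [1.1, 0.6, 5.3]
opening: 0.0281
grip_force: 5.9
```

Run:
```python
from arms2 import *
import warnings;warnings.filterwarnings('ignore')
def med(l):
    a=np.array(l);a[a<=0]=np.nan;m=np.nanmean(np.where(abs(a-np.nanmedian(a,0))<.006,a,np.nan),0);return np.nan_to_num(m,nan=9.)
I=[grab('scene') for _ in range(20)];d=med([i[1] for i in I]);np.save('d2.npy',d);arms(med(np.load('dn.npy')),'prev');arms(d,'now')
K,R,t=cal('scene');v,u=np.mgrid[165:265,205:315]
X=R.T@((np.linalg.inv(K)@np.stack([u,v,np.ones_like(u)]).reshape(3,-1).astype(float))*d[165:265,205:315].ravel()-t[:,None])
dx,dy=1000*(X[0]-hole[0]),1000*(X[1]-hole[1]);c,s=np.cos(yaw),np.sin(yaw);x=c*dx+s*dy;y=-s*dx+c*dy;z=1000*X[2]
for lo in(122,130,138,146):
    o=[np.polyfit(x[k]-lo-4,y[k],1)[1].round(2) for sg in(1,-1) for k in[(x>lo)&(x<lo+8)&(sg*y>2)&(sg*y<26)&(z>(40 if lo<146 else 48))&(z<60)]];print(lo,o,'mid',np.mean(o).round(2),'half',((o[0]-o[1])/2).round(2))
s=robot.observe();print({k:np.round(s[k],4) for k in('time_s','tcp_pos','force','moment','opening','grip_force')})
im=cv2.resize(I[0][0][160:250,205:305],None,fx=6,fy=6,interpolation=3);cv2.imwrite('pics/fin.png',(255*(im/255.)**2.5).astype(np.uint8)[:,:,::-1])
```

```text
prev res 0.32 [3.0000e-03 0.0000e+00 4.5379e+01]
 card edges y [-43.7  46. ]
  side 1 mean y 15.78 at x 162.6; slope -0.103, y165 15.53, tip(175) 14.50, n 20, xmax 175.0
  side -1 mean y -10.22 at x 162.3; slope 0.154, y165 -9.80, tip(175) -8.26, n 23, xmax 175.4
now res 0.27 [ 2.0000e-03 -1.0000e-03  4.5494e+01]
 card edges y [-43.8  46. ]
  side 1 mean y 12.03 at x 162.4; slope -0.080, y165 11.82, tip(175) 11.02, n 18, xmax 175.1
  side -1 mean y -8.96 at x 161.4; slope 0.128, y165 -8.50, tip(175) -7.23, n 22, xmax 175.1
122 [np.float64(12.62), np.float64(-10.65)] mid 0.98 half 11.64
130 [np.float64(12.64), np.float64(-10.46)] mid 1.09 half 11.55
138 [np.float64(12.43), np.float64(-10.27)] mid 1.08 half 11.35
146 [np.float64(12.5), np.float64(-9.89)] mid 1.3 half 11.2
{'time_s': np.float64(11.8333), 'tcp_pos': array([ 0.572 , -0.0056,  0.0338]), 'force': array([1.4653, 0.9661, 5.6812]), 'moment': array([ 0.2789, -0.2834, -0.1211]), 'opening': np.float64(0.0279), 'grip_force': np.float64(5.9023)}
```

View pics/fin.png

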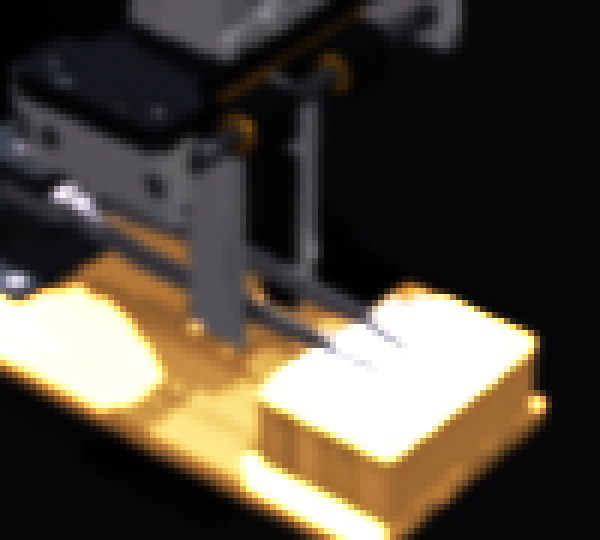

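Both arms are now symmetric about the card's middle to within about 0.4 mm, with tip half-gap ≈9 mm. That matches the lines, which sit about ±9 mm from the middle, and the tips are at crop (370,365) and (400,345). Everything is still, so I'm handing in.

```bash
python3 -c "
from station import robot
print(robot.sign_off())"
```

```text
the job is handed in; nothing more can be done
None
```

I handed the job in at about 12 s: the pin is fully home and released, and the tweezers are held squeezed with the tips about 9 mm either side of the middle, matching the lines as measured at the start; the wrist then hid the lines and the scene camera overexposed them, so I never saw tips and lines together. The three look-alike pins fell over early on; the awl, pin cushion and spray bottle were not touched.

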